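# Hold a radiator cap at half-turn on the cap tester

## Robot

A 6-joint arm with a two-finger parallel gripper is mounted at the origin on a cart in front of the work surface, level with it; the furniture and walls round the work are solid. World frame = base frame: x ahead of the robot, y to its left, z up, the work surface at z = 0. Lengths are in mm, angles in rad, forces in N, time in s.
With the tool pointing down it reaches from about 250 to 725 mm from the base axis. Payload 9.7 kg.
Tool frame: the origin (TCP) lies where the fingers leave the gripper's body, on its centre line; the fingertips stand 73 mm ahead of it and the grasp point (between the pads) lies 54 mm ahead of it; z points along the fingers, y is the line along which they close (so a half turn about z gives the same grasp; the last joint's range is limited). The gripper opens to 85 mm and grips with 20 to 120 N. Pads are 22 mm wide; open, the fingers measure 114 mm over their backs; the gripper's body (76 mm by 85 mm) begins 54 mm behind the grasp point. The pads swing forward as they close: fully open they stand 13 mm farther back than shut.
Start: joints at [-1.12, 0.087, 0.176, 1.66, 0, 1.571], TCP at [239.624, -495.053, 303.884] pointing down, gripper open.
Joint ranges: [-3.13, 3.13], [-0.85, 1.81], [-1.15, 1.24], [-2.2, 2.28], [-1.44, 1.52], [-3.14, 3.14]. Speed limits (rad/s): [2.22, 2.22, 2.57, 3.14, 3.14, 3.14].

## Interface

Orientations are given as [roll, pitch, yaw] about the fixed x, y, z axes, in that order (R = Rz(yaw) Ry(pitch) Rx(roll)).
In Python, from rig import ctrl gives the robot as it stands.
- The arm moves only by the tool arm_command, never from a script. Its argument "steps" is a list of rows, each a list of 5 numbers: the opening, from 0 (shut) to 1 (fully open), then the shift along the tool's x, y, z in cm, then the turn about the tool's z in rad. In form: [[grip, tx, ty, tz, spin], ...]. A call has 1 to 12 rows; each row is the pose to reach, as a shift and turn from the pose commanded when the call began, along the tool's axes at that moment; what a row does not reach only later rows make up. A row lasts 1/10 s, in which the tool goes at most 50 mm and 8.59 degrees, less where a joint would pass 70% of its speed; a pose out of reach is approached as far as the arm can. A call with a gripper value outside its range is refused whole. The fingers move at their own pace and stop on an object; "newtons" is the grip in N (left out, the last holds). Time passes only in rows, so rows that repeat a pose let the fingers close. It gives the time, the measured TCP pose, the force, the opening and the grip force at its end, in the units of the state.
- ctrl.state(): the state, without advancing time (a new reading comes with each control period).
- ctrl.camera(name): name is "scene" or "side" or "wrist"; returns a dict with "image" (400x640x3 uint8, red, green, blue), "vertical_fov" (degrees; the focal length in pixels is half the picture's height over the tangent of half this angle, whatever the lens; pixels are square), "cx", "cy" (the principal point, pixels), "dist" ([k1, k2, p1, p2, k3] as OpenCV has them; the pictures are not rectified), "position" and "orientation" of the camera in the world; the wrist camera has in their place "T_tool_cam" (4x4, takes a point from camera to tool coordinates, whose origin is the TCP and whose axes are the flange's). Camera axes: x right, y down, z forward; pixel columns grow to the right and rows downward; lengths in mm; the calibration is good to about 2 mm. A picture is of the moment at which its call begins: read the wrist's pose just before it. There is no depth.
- ctrl.finish_job(): hands the job in; it is judged then, once.
The state is a dict: "time": time; "joint_positions": joint angles; "qd": joint speeds; "joint_torque": joint torques, N m; "tcp_pos": TCP position; "eef_rot": TCP orientation; "wrist_force": force on the tool from outside, world axes, zero at the start; "torque": the same for the moment, N m; "opening": opening from 0.0 (shut) to 1.0 (fully open); "finger_force": force on a finger pad.
Only numpy, scipy, OpenCV 4.12 (cv2) and the standard library are available. Lean on these libraries where they do the work, as an engineer would, in place of code of your own. Each camera call takes 0.05 s, during which the arm holds its last target. There are 200 camera calls.

## Task

Lift the loose orange dust cap off the neck of the cap tester and set it into the mouth of the empty grey tin, then drop the radiator cap with the black bar grip into the open neck, lugs through the slots, until its disc is down flush on the rim. Twist it clockwise to half-turn, its blue pointers half-way between the white and red marks (at the yellow marks), before the lock clicks, and finish while still gripping the cap there: the neck's spring turns it back if you let go. Leave the tools and the oil can alone.

Things in the scene. Friction and masses are not known exactly. Their poses are not given: they have to be found in the camera images.
- tester: Fixed green round cap tester; origin at the centre of its underside, z up. Foot 112 mm across, shoulder 94 mm across and 49 mm high, low gauge at its +x side (100 mm from the axis, 56 mm high). Painted pairs of marks on the shoulder: white at the slots (+x, -x), yellow 45 degrees clockwise of them seen from above (half-turn), red 90 degrees (locked).
- neck_rim (a point): Centre of the top rim of the tester's upright aluminium neck (74 mm across), 66 mm above the table, axes as the tester's. Its mouth is a 48 mm hole in a flange 6 mm thick, with two slots at +x and -x, 17 mm wide, reaching 31 mm from the axis. The dust cap lies on the rim at the start.
- collar (a joint): Sprung collar in the neck, rad: 0 at rest, notches under the slots; the cap's lugs turn it clockwise (growing, to 1.55, never below 0). It springs back (0.03 N m at 0, 0.08 at half-turn) and may lag the cap by up to 0.2 rad (play): about 0.6 at half-turn. Two spring latches begin to resist lightly when the cap is about 54 degrees round and click behind its lugs at about 90.
- dust_cap_knob (a point): Centre of the knob of the loose orange dust cap, 60 g. The upright knob is 25 mm in diameter, 25 mm tall (12 mm below to 13 mm above this point), on a disc 66 mm across, 4.5 mm thick, whose underside is 17 mm below this point and rests on the rim. Under the disc a plug, 40 mm in diameter, 10 mm long. z is up; round, so yaw does not matter.
- tin_mouth (a point): Centre of the open mouth of a grey steel tin standing on the table, 60 mm across, 45 mm tall, 350 g, inside about 50 mm across, empty. z is up. The dust cap's plug goes into it and its disc rests on the rim, the knob's centre then 17 mm above this point.
- rad_cap_grip (a point): Centre of the bar grip of the loose radiator cap, 150 g, standing on the table, 32 mm above its underside. x runs along the bar, z up; a half turn makes no difference. The black bar is 50 mm long, 12 mm wide, 26 mm tall (13 mm below to 13 mm above this point), on an aluminium disc whose underside is 19 mm below this point: flush in the neck, this point is 19 mm above neck_rim.
- rad_cap: The radiator cap; origin at the centre of its underside, axes as its grip. Disc 65 mm across, 6 mm thick, a blue pointer at each end of the bar; below it a plug 42 mm in diameter and 13 mm long, with two lugs at its foot at +x and -x, in line with the bar: 10 mm wide, 5 mm tall, reaching 28.5 mm from the axis. Seated, the lugs have 2 mm of play under the flange.
- oil_can: Red oil can with a long spout, 70 mm across and 150 mm tall; origin at the centre of its underside. A bystander.
- tape_measure: Yellow tape measure, 66x76x34 mm; origin at the centre of its underside. A bystander.
- pliers: Pliers with red handles lying flat, 56x170x14 mm, long along its y; origin at the centre of its underside. A bystander.
- spanner: Bright spanner lying flat, 22x170x6 mm, long along its y; origin at the centre of its underside. A bystander.
- dust_cap: The same dust cap; its origin is the centre of its underside (foot of the plug), 27 mm below dust_cap_knob, same axes.
Not all that is in view belongs to the job. There is more than one size of the dust_cap; the job needs the middle-sized.

How it is judged:
By the outcome, as a careful person would: the job done as asked, in the order asked, and still so for the second after the job is handed in, while the arm keeps its last pose, push and grip.
It also fails if it takes over 56 s, if anything falls off the work surface, if the arm or the gripper's body presses on something with over 40 N, if the wrist force passes 120 N, or if a joint passes its speed limit or range.

## Working session

There is one attempt and no reset: what is moved stays moved. The work goes in short steps, Python scripts to look and compute and a tool call to move; the robot and the scene stay as the last step left them, time stands still between calls to the robot, and variables do not carry over. Pictures are saved under pics/ and viewed, at most 10 in all, crops included, and the job is handed in when it is done.

Besides the shell and the picture viewer there is one more tool, called after "Call:" by a JSON object that holds its "op" and its "data". arm_command: Moves the arm, as the interface text tells. Its arguments: {"type":"object","properties":{"steps":{"type":"array"},"newtons":{"type":"number"}},"required":["steps"]}

```bash
mkdir -p pics; cat > h.py <<'E'
import numpy as np, cv2
from scipy.spatial.transform import Rotation as R
from rig import ctrl
def cam(name):
    s=ctrl.state(); c=ctrl.camera(name)
    f=200/np.tan(np.radians(c["vertical_fov"])/2)
    c["K"]=np.array([[f,0,c["cx"]],[0,f,c["cy"]],[0,0,1]])
    if "T_tool_cam" in c:
        T=np.array(c["T_tool_cam"]); Rt=rot(s["eef_rot"])
        c["R"]=Rt@T[:3,:3]; c["p"]=Rt@T[:3,3]+np.array(s["tcp_pos"])
    else:
        c["R"]=rot(c["orientation"]); c["p"]=np.array(c["position"],float)
    c["bgr"]=cv2.cvtColor(np.array(c["image"]),cv2.COLOR_RGB2BGR)
    return c
def rot(o):
    o=np.array(o,float)
    if o.shape==(3,3): return o
    return R.from_euler("xyz",o).as_matrix() if o.size==3 else R.from_quat(o).as_matrix()
def ray(c,px):
    u=cv2.undistortPoints(np.array(px,float).reshape(-1,1,2),c["K"],np.array(c["dist"],float))[:,0]
    return (c["R"]@np.c_[u,np.ones(len(u))].T).T
def onz(c,px,z):
    d=ray(c,px); return c["p"]+d*((z-c["p"][2])/d[:,2])[:,None]
def proj(c,P):
    P=np.array(P,float).reshape(-1,3); q=(P-c["p"])@c["R"]
    return cv2.projectPoints(q,np.zeros(3),np.zeros(3),c["K"],np.array(c["dist"],float))[0][:,0]
E
python3 - <<'E'
from h import *
s=ctrl.state(); print(s)
for n in("scene","side"):
    c=cam(n); print(n,c["p"],c["orientation"],c["vertical_fov"],c["dist"]); cv2.imwrite(f"pics/{n}0.png",c["bgr"])
E
```

```text
{'time': 0.0, 'joint_positions': array([-1.12001218e+00,  8.74286290e-02,  1.75115210e-01,  1.65979825e+00,
        1.58687041e-05,  1.57078219e+00]), 'qd': array([ 0.00052749,  0.00066262,  0.00065725, -0.00068944,  0.00084995,
       -0.00019461]), 'joint_torque': array([-2.45309471e-03, -5.20383132e+01,  4.64807653e+01,  1.63282268e-02,
       -1.76502226e-04, -1.42399406e-05]), 'tcp_pos': array([ 239.56054583, -494.92901207,  303.19058492]), 'eef_rot': array([-3.14027731e+00, -1.58872856e-05,  4.50798258e-01]), 'wrist_force': array([-0.72373534, -0.40855661,  0.18356167]), 'torque': array([0.05152852, 0.00048867, 0.02624536]), 'finger_force': 0.0, 'opening': 1.0030213472369176}
scene [-226.97673912  487.89464499  788.81000354] [-2.20905045e+00  1.19455197e-03 -2.19406493e+00] 46.97448907850794 [-0.00786908  0.          0.          0.          0.        ]
side [ 812.3929756  -678.05420669  794.84722652] [-2.37922697  0.00806114  0.36951202] 50.70036932765088 [0.02476529 0.         0.         0.         0.        ]
```

View pics/scene0.png

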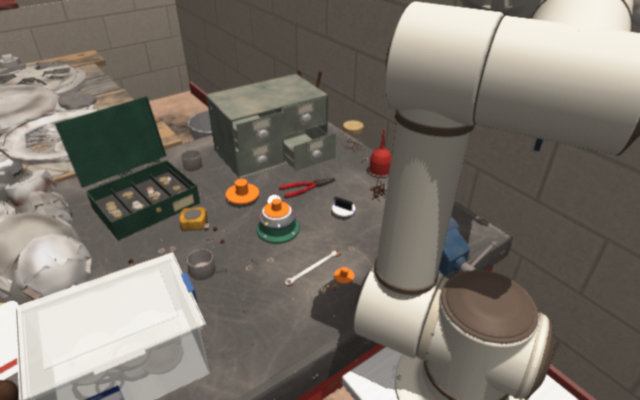

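View pics/side0.png

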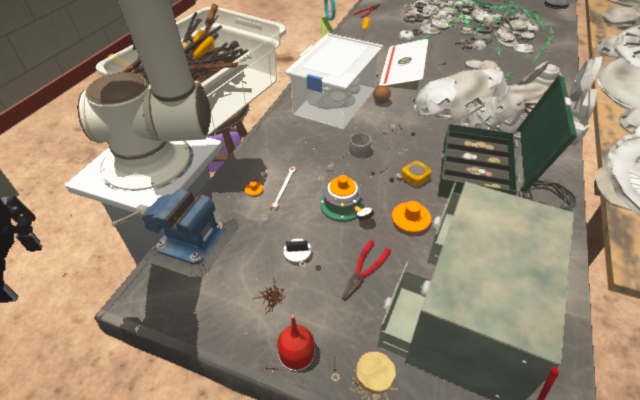

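The scene view shows the tester with the orange cap on it at (277,205) and, in the side view, at (343,187). The radiator cap with the black bar is at (344,208) scene and (297,250) side. The tin is at (201,264) scene and (360,145) side.

Things that could be mistaken for the dust cap:
- the large orange cap at (242,190) scene
- the small one at (344,275) scene
- the middle one, on the tester, which is the one I want

A grey pot at (192,158) scene could be mistaken for the tin.

```bash
cat > m.py <<'E'
from h import *
A=cam("scene");B=cam("side")
def tri(a,b):
    da=ray(A,a)[0];db=ray(B,b)[0]
    t=np.linalg.lstsq(np.c_[da,-db],B["p"]-A["p"],rcond=None)[0]
    p=A["p"]+da*t[0];q=B["p"]+db*t[1]; return ((p+q)/2).round(1),np.linalg.norm(p-q).round(1)
for n,a,b in(("knobtop",(277,201),(343,181)),("tin",(201,256),(360,140)),("bar",(344,203),(297,244)),("large",(241,184),(412,209)),("small",(344,270),(254,184))): print(n,*tri(a,b))
print("pot",onz(A,(192,153),45))
def crop(c,x,y,w,h): return cv2.resize(c["bgr"][y:y+h,x:x+w],None,fx=4,fy=4,interpolation=cv2.INTER_CUBIC)
top=np.hstack([crop(A,237,180,70,70),crop(A,312,185,60,70),crop(A,171,235,60,70)])
bot=np.hstack([crop(B,313,165,70,70),crop(B,267,222,60,70),crop(B,330,120,60,70)])
cv2.imwrite("pics/c1.png",np.vstack([top,bot]))
E
python3 m.py
```

```text
knobtop [584.   29.2  89.9] 2.1
tin [558.9 253.5  44.1] 0.4
bar [ 535.8 -148.9   34.1] 4.6
large [758.4  40.6  46.9] 1.7
small [346.5   0.9  24.2] 4.3
pot [[1001.48200742   83.2935561    45.        ]]
```

View pics/c1.png

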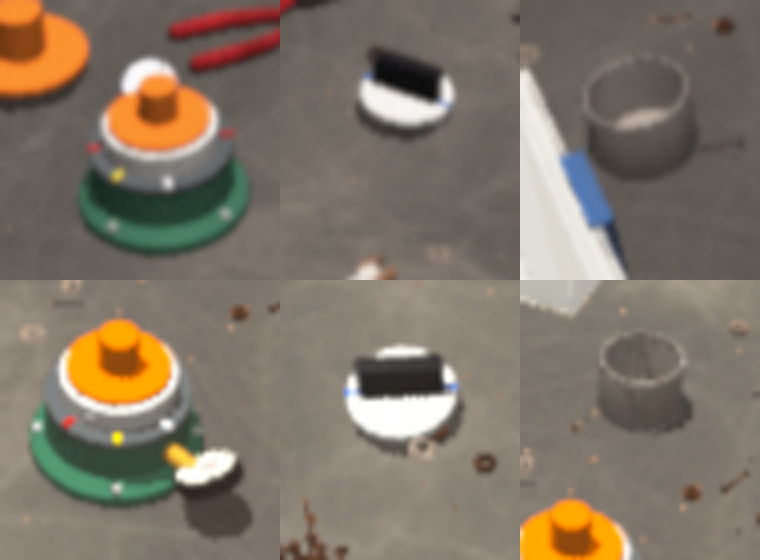

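The crops confirm the choice. The middle cap is on the tester neck, with the white, yellow and red marks and the gauge visible. The radiator cap with its bar stands alone, and the grey tin is empty. Next I'll get headings and clearances.

```bash
cat > a.py <<'E'
from h import *
A=cam("scene");B=cam("side");W=cam("wrist")
def orange(c,box):
    x,y,w,h=box; hsv=cv2.cvtColor(c["bgr"][y:y+h,x:x+w],cv2.COLOR_BGR2HSV)
    m=cv2.inRange(hsv,(5,170,120),(20,255,255)); k=max(cv2.findContours(m,0,2)[0],key=cv2.contourArea)
    return cv2.boundingRect(k)
# gauge base/ dial heading
for c,px in((A,(274.5,199)),(B,(365,211.5))):print("gauge",onz(c,px,50).round(0))
# marks on shoulder z49, from crops: white A (279,226), B(355,211); yellow B (342.5,204.5) A(266.5,223.5)
for n,c,px in(("whiteA",A,(279,226)),("whiteB",B,(355,201)),("yelB",B,(342.5,204.5)),("yelA",A,(266.5,223.5)),("redB",B,(330,200)),("redA",A,(260.5,217)),("redA2",A,(293.5,213.5))):print(n,onz(c,px,49).round(0))
print("disc pts B",onz(B,[(328,188),(358,188)],87).round(0))
# pointers rad cap: z= 16
print("ptr A",onz(A,[(333.5,204),(353.5,211)],19).round(0)); print("ptr B",onz(B,[(284.5,250),(311,248.5)],19).round(0))
print("box",onz(B,[(342,124),(290,113),(382,72)],0).round(0))
for z in(100,150):print(z,onz(B,[(355,78)],z).round(0),onz(A,[(205,322),(172,257)],z).round(0))
print(W["T_tool_cam"],W["vertical_fov"],orange(A,(255,195,45,30)),orange(B,(325,170,40,40)))
E
python3 a.py
```

```text
gauge [[640.   3.  50.]]
gauge [[656. -11.  50.]]
whiteA [[539.  52.  49.]]
whiteB [[622.  15.  49.]]
yelB [[598.  -7.  49.]]
yelA [[566.  73.  49.]]
redB [[564.  -4.  49.]]
redA [[597.  72.  49.]]
redA2 [[560.  -4.  49.]]
disc pts B [[558.  -2.  87.]
 [625.  23.  87.]]
ptr A [[ 562. -137.   19.]
 [ 506. -161.   19.]]
ptr B [[ 512. -163.   19.]
 [ 567. -137.   19.]]
box [[466. 366.   0.]
 [288. 363.   0.]
 [498. 718.   0.]]
100 [[468. 478. 100.]] [[334. 338. 100.]
 [533. 323. 100.]]
150 [[492. 394. 150.]] [[293. 349. 150.]
 [478. 335. 150.]]
[[-8.71009266e-04 -9.52014021e-01 -3.06053174e-01  7.84906732e+01]
 [ 9.99999530e-01 -6.98802840e-04 -6.72232059e-04 -5.49391009e-01]
 [ 4.26103518e-04 -3.06053616e-01  9.52014182e-01 -6.96613868e+01]
 [ 0.00000000e+00  0.00000000e+00  0.00000000e+00  1.00000000e+00]] 64.09315314410289 (10, 5, 24, 17) (5, 5, 25, 21)
```

Call:
{"op": "arm_command", "data": {"steps": [[1,53.8,-32.7,4.4,-2.27],[1,53.8,-32.7,4.4,-2.27],[1,53.8,-32.7,4.4,-2.27],[1,53.8,-32.7,4.4,-2.27],[1,53.8,-32.7,4.4,-2.27],[1,53.8,-32.7,4.4,-2.27],[1,53.8,-32.7,4.4,-2.27],[1,53.8,-32.7,4.4,-2.27],[1,53.8,-32.7,4.4,-2.27],[1,53.8,-32.7,4.4,-2.27],[1,53.8,-32.7,4.4,-2.27],[1,53.8,-32.7,4.4,-2.27]]}}

```text
time: 1.55
tcp_pos: [565.3, 9.7, 262.0]
eef_rot: [3.141, 0.0, 2.257]
wrist_force: [1.1, -1.5, 0.7]
opening: 0.999
finger_force: 0.0
```

Call:
{"op": "arm_command", "data": {"steps": [[1,0.4,1.4,0,-0.46],[1,0.4,1.4,0,-0.46],[1,0.4,1.4,0,-0.46],[1,0.4,1.4,0,-0.46],[1,0.4,1.4,0,-0.46],[1,0.4,1.4,0,-0.46]]}}

```text
time: 2.15
tcp_pos: [572.9, 19.3, 262.1]
eef_rot: [3.142, 0.0, 2.707]
wrist_force: [-0.6, 0.2, 0.3]
opening: 1.0
finger_force: 0.0
```

```bash
cat >> h.py <<'E'
def go(xyz,yaw):
    s=ctrl.state(); Rt=rot(s["eef_rot"]); y0=s["eef_rot"][2]
    d=Rt.T@(np.array(xyz)-s["tcp_pos"])/10
    return d.round(2), round(float(y0-yaw),3)
E
python3 - <<'E'
from h import *
s=ctrl.state();print(s["tcp_pos"],s["eef_rot"],s["joint_positions"].round(2))
W=cam("wrist");cv2.imwrite("pics/w1.png",W["bgr"])
print(proj(W,[(581,33.5,96),(581,33.5,70)]))
hsv=cv2.cvtColor(W["bgr"],cv2.COLOR_BGR2HSV);m=cv2.inRange(hsv,(5,170,100),(20,255,255))
for k in cv2.findContours(m,0,2)[0]:
    if cv2.contourArea(k)>500:
        e=cv2.fitEllipse(k);print(e,onz(W,[e[0]],70.5))
E
```

```text
[572.86772593  19.33483268 262.10435871] [3.14154840e+00 5.35821191e-05 2.70711441e+00] [0.03 0.13 0.14 1.58 0.   0.47]
[[336.81318079 201.116401  ]
 [334.9767713  191.36842366]]
((391.7454528808594, 302.488525390625), (59.95962905883789, 62.271671295166016), 156.5286407470703) [[706.0005316   37.71210224  70.5       ]]
((335.2625732421875, 188.27847290039062), (71.4139404296875, 74.73099517822266), 80.1434555053711) [[578.43441415  34.87500142  70.5       ]]
```

View pics/w1.png

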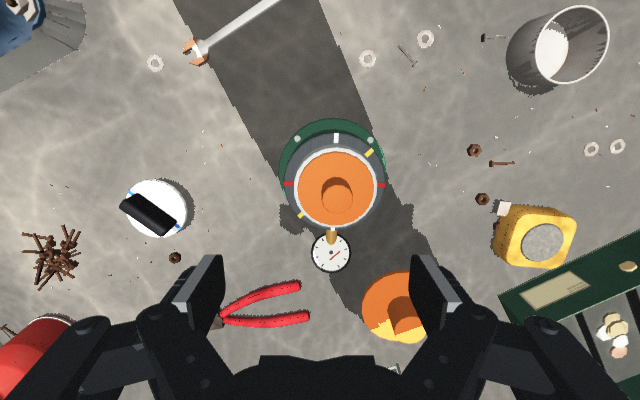

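The wrist view shows the dust cap at (336,188), the white mark at (336,138), the gauge at (331,252), the tin mouth at (571,45) and the radiator cap at (155,209). I'll measure these for positions and headings, and work out the move.

```bash
python3 - <<'E'
from h import *
W=cam("wrist");b=W["bgr"];hsv=cv2.cvtColor(b,cv2.COLOR_BGR2HSV)
w,g=onz(W,[(336,138)],49)[0],onz(W,[(331.5,252.5)],56)[0]
print("white,gauge",w,g,np.arctan2(*(g-w)[1::-1]))
rd=onz(W,[(289,184),(381,185)],49);print("red",rd.mean(0),rd,np.arctan2(*(rd[1]-rd[0])[1::-1])+np.pi/2)
y=onz(W,[(301,215),(369,153)],49);print("yel",y.mean(0))
# white neck ring
m=cv2.inRange(hsv[120:250,270:400],(0,0,200),(180,60,255));
# rad cap disc: bright blob
m=cv2.inRange(b[160:260,100:210],(215,215,215),(255,255,255));k=max(cv2.findContours(m,0,2)[0],key=cv2.contourArea)
e=cv2.fitEllipse(cv2.convexHull(k)+np.array([100,160]));print("disc",e,onz(W,[e[0]],19))
m=cv2.inRange(b[160:260,100:210],(0,0,0),(50,50,50));k=max(cv2.findContours(m,0,2)[0],key=cv2.contourArea)
r=cv2.minAreaRect(k+np.array([100,160]));P=onz(W,cv2.boxPoints(r),40);print("bar",r,P.round(0),P.mean(0))
pt=onz(W,[(127,195),(178,229)],19);print("ptr",pt,pt.mean(0),np.arctan2(*(pt[0]-pt[1])[1::-1]))
t=onz(W,[(533,45),(609,45),(571,8),(571,83)],45);print("tin",t.round(0),t.mean(0))
print(go((580,34,146),2.72))
E
```

```text
white,gauge [542.9285098   52.61437046  49.        ] [640.02948539   4.53844597  56.        ] -0.45973011655353585
red [581.36214347  34.65028415  49.        ] [[563.12250387  -3.50376287  49.        ]
 [599.60178307  72.80433116  49.        ]] 2.695656655715135
yel [581.34370104  33.58584997  49.        ]
disc ((156.2044677734375, 207.14688110351562), (50.93175506591797, 62.444358825683594), 131.88674926757812) [[ 533.84201796 -145.88914403   19.        ]]
bar ((148.0948028564453, 212.72677612304688), (54.81299591064453, 22.01055908203125), 37.56859588623047) [[ 515. -163.   40.]
 [ 506. -141.   40.]
 [ 552. -122.   40.]
 [ 562. -145.   40.]] [ 533.67693138 -142.9089823    40.        ]
ptr [[ 510.02874109 -165.69679854   19.        ]
 [ 564.41228012 -138.67955194   19.        ]] [ 537.22051061 -152.18817524   19.        ] -2.680515628900655
tin [[542. 230.  45.]
 [568. 286.  45.]
 [528. 263.  45.]
 [585. 252.  45.]] [556.02502443 257.67441786  45.        ]
(array([-0.03,  1.63, 11.61]), -0.012)
```

Call:
{"op": "arm_command", "data": {"steps": [[1,0,1.6,3,0],[1,0,1.6,7,0],[1,0,1.6,10,0],[1,0,1.6,11.6,0],[0.8,0,1.6,11.6,0],[0.2,0,1.6,11.6,0],[0,0,1.6,11.6,0],[0,0,1.6,11.6,0],[0,0,1.6,11.6,0],[0,0,1.6,11.6,0]], "newtons": 40}}

```text
time: 3.25
tcp_pos: [580.2, 34.1, 147.6]
eef_rot: [3.14, 0.002, 2.711]
wrist_force: [-0.7, -0.3, 6.0]
opening: 0.273
finger_force: 39.4
```

Call:
{"op": "arm_command", "data": {"steps": [[0,0,0,-3,0],[0,0,0,-7,0],[0,11.3,19.1,-7,0.78],[0,11.3,19.1,-7,0.78],[0,11.3,19.1,-7,0.78],[0,11.3,19.1,-7,0.78],[0,11.3,19.1,-7,0.78],[0,11.3,19.1,-7,0.78],[0,11.3,19.1,-7,0.78],[0,11.3,19.1,-7,0.78]]}}

```text
time: 4.25
tcp_pos: [556.8, 254.6, 216.2]
eef_rot: [3.142, 0.0, 1.933]
wrist_force: [1.0, 0.9, -0.9]
opening: 0.272
finger_force: 39.5
```

```bash
python3 - <<'E'
from h import *
s=ctrl.state();print(s["tcp_pos"],s["eef_rot"],s["opening"],s["wrist_force"])
W=cam("wrist");cv2.imwrite("pics/w2.png",W["bgr"])
a=np.linspace(0,2*np.pi,60);print(proj(W,[(557.5,255.5,45)]))
for p in proj(W,np.c_[557.5+30*np.cos(a),255.5+30*np.sin(a),45+0*a]): cv2.circle(W["bgr"],tuple(map(int,p)),1,(0,255,0),-1)
cv2.imwrite("pics/w2.png",W["bgr"])
print(go((557.5,255.5,125),1.93))
E
```

```text
[556.75364832 254.56214155 216.1946415 ] [3.14151849e+00 1.05939732e-04 1.93284306e+00] 0.27197488854439544 [ 1.00657516  0.94228299 -0.8623538 ]
[[317.79467123 196.88324068]]
(array([0.1 , 0.1 , 9.12]), 0.002)
```

View pics/w2.png

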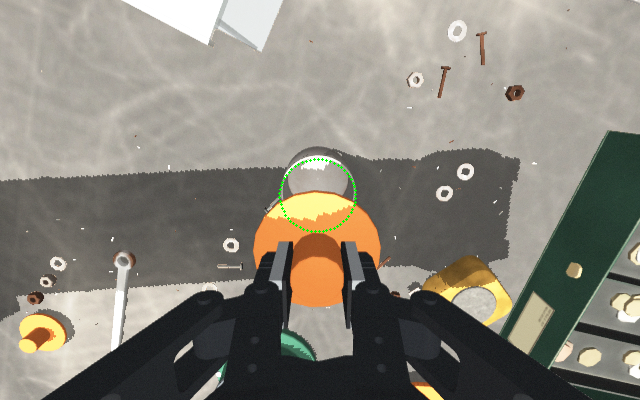

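The cap is held level over the tin, and the predicted rim circle, centred on (318,197), lies on the tin. I'll check it closer in an enlarged crop.

```bash
python3 - <<'E'
import cv2
i=cv2.imread("pics/w2.png");cv2.imwrite("pics/w2c.png",cv2.resize(i[130:240,250:390],None,fx=5,fy=5,interpolation=cv2.INTER_CUBIC))
E
```

```text
(no output)
```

View pics/w2c.png

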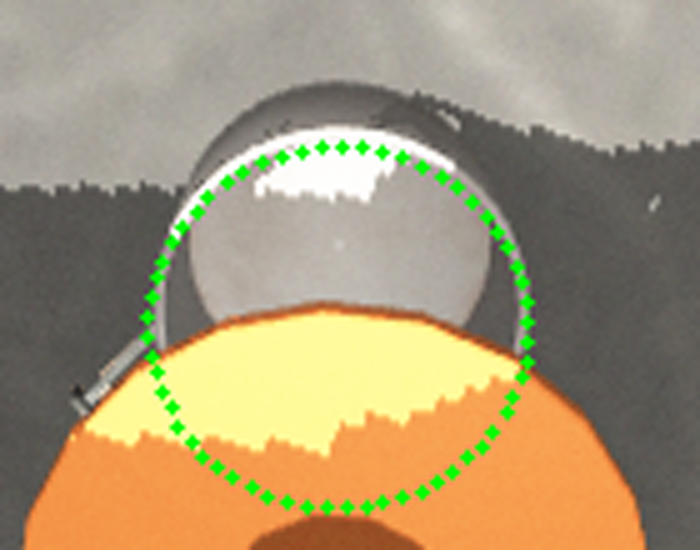

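The rim lies about 4 px further along tool +x than predicted, about 3 mm. I'll correct for that and lower the cap.

Call:
{"op": "arm_command", "data": {"steps": [[0,0.3,0.1,3,0],[0,0.35,0.1,6,0],[0,0.35,0.1,7.5,0],[0,0.35,0.1,8.5,0],[0,0.35,0.1,9,0],[0,0.35,0.1,9,0]]}}

```text
time: 4.9
tcp_pos: [556.8, 258.3, 127.1]
eef_rot: [3.14, -0.0, 1.931]
wrist_force: [0.3, -1.1, -0.1]
opening: 0.274
finger_force: 39.5
```

Call:
{"op": "arm_command", "data": {"steps": [[0,0,0,0.1,0],[0,0,0,0.2,0],[0,0,0,0.2,0]]}}

```text
time: 5.2
tcp_pos: [557.0, 258.6, 126.3]
eef_rot: [3.139, -0.0, 1.931]
wrist_force: [-2.5, -2.1, 8.8]
opening: 0.272
finger_force: 40.5
```

Call:
{"op": "arm_command", "data": {"steps": [[0.6,0,0,0.1,0],[0.8,0,0,0,0],[0.8,0,0,0,0],[0.8,0,0,0,0],[0.8,0,0,-3,0],[0.8,0,0,-7,0],[0.8,0,0,-11,0]]}}

```text
time: 5.9
tcp_pos: [556.0, 258.3, 234.8]
eef_rot: [-3.14, 0.0, 1.931]
wrist_force: [0.9, 1.2, 0.1]
opening: 0.798
finger_force: 0.0
```

Call:
{"op": "arm_command", "data": {"steps": [[1,-37.2,-16.3,0,-1.64],[1,-37.2,-16.3,0,-1.64],[1,-37.2,-16.3,0,-1.64],[1,-37.2,-16.3,0,-1.64],[1,-37.2,-16.3,0,-1.64],[1,-37.2,-16.3,0,-1.64],[1,-37.2,-16.3,0,-1.64],[1,-37.2,-16.3,0,-1.64],[1,-37.2,-16.3,0,-1.64],[1,-37.2,-16.3,0,-1.64],[1,-37.2,-16.3,0,-1.64],[1,-37.2,-16.3,0,-1.64]]}}

```text
time: 7.1
tcp_pos: [534.8, -147.7, 233.9]
eef_rot: [3.141, -0.0, -2.708]
wrist_force: [0.2, -0.4, -0.4]
opening: 0.998
finger_force: 0.0
```

```bash
python3 - <<'E'
from h import *
s=ctrl.state();print(s["tcp_pos"],s["eef_rot"],s["joint_positions"].round(2))
W=cam("wrist");A=cam("scene")
q=proj(W,[(535.5,-148,45)])[0];print(q)
big=np.zeros((500,800,3),np.uint8)
big[:400,:480]=W["bgr"][:,80:560]
c=cv2.resize(A["bgr"][225:295,165:245],None,fx=4,fy=4);big[:280,480:800]=c
cv2.imwrite("pics/w3.png",big);cv2.imwrite("pics/w3raw.png",W["bgr"])
b=W["bgr"];hsv=cv2.cvtColor(b,cv2.COLOR_BGR2HSV)
m=cv2.inRange(hsv,(95,120,100),(125,255,255))
n,l,st,ce=cv2.connectedComponentsWithStats(m)
for i in range(1,n):
    if st[i,4]>8: print("blue",st[i,4],ce[i].round(1),onz(W,[ce[i]],19).round(1))
E
```

```text
[ 534.79560315 -147.67665304  233.91006374] [ 3.14136114e+00 -1.15599141e-04 -2.70773862e+00] [-0.27  0.08  0.04  1.52  0.   -0.7 ]
[315.02533221 190.8893886 ]
blue 21 [313.7 153. ] [[ 511.  -160.7   19. ]]
```

View pics/w3.png

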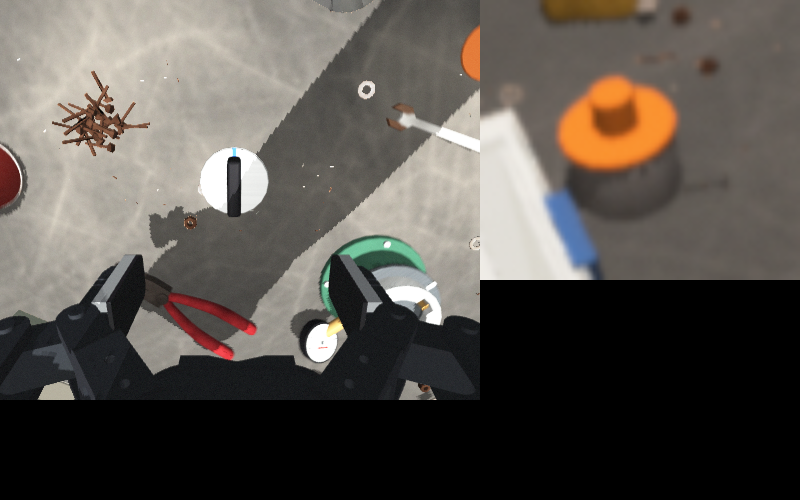

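The dust cap sits seated on the tin (inset at (617,125)). The radiator cap disc is at (314,181) full-frame, with the bar vertical in the view and so aligned with the fingers. I'll centre on it and grasp.

```bash
python3 - <<'E'
from h import *
s=ctrl.state();W=cam("wrist");b=W["bgr"]
m=cv2.inRange(b[130:235,262:366],(185,185,185),(255,255,255));k=max(cv2.findContours(m,0,2)[0],key=cv2.contourArea)
e=cv2.fitEllipse(cv2.convexHull(k)+np.array([262,130]));c=onz(W,[e[0]],19)[0];print(e,c)
m=cv2.inRange(b[130:235,280:350],(0,0,0),(60,60,60));k=max(cv2.findContours(m,0,2)[0],key=cv2.contourArea)
r=cv2.minAreaRect(k+np.array([280,130]));print(r,onz(W,[r[0]],40))
print(go((c[0],c[1],95),s["eef_rot"][2]))
E
```

```text
((307.7640075683594, 180.4969482421875), (61.6337776184082, 66.88362121582031), 123.99542236328125) [ 536.44512748 -154.70676936   19.        ]
((313.5, 186.5), (59.0, 13.0), 90.0) [[ 533.89452213 -149.86961399   40.        ]]
(array([ 0.17, -0.75, 13.9 ]), -0.003)
```

Call:
{"op": "arm_command", "data": {"steps": [[1,0.1,-0.16,5,0],[1,0.17,-0.16,9,0],[1,0.17,-0.16,12,0],[1,0.17,-0.16,13.2,0],[1,0.17,-0.16,13.8,0],[0.5,0.17,-0.16,13.8,0],[0,0.17,-0.16,13.8,0],[0,0.17,-0.16,13.8,0],[0,0.17,-0.16,13.8,0],[0,0.17,-0.16,13.8,0],[0,0.17,-0.16,13.8,0]], "newtons": 80}}

```text
time: 8.35
tcp_pos: [534.4, -149.5, 96.8]
eef_rot: [-3.141, 0.001, -2.712]
wrist_force: [0.5, 0.0, 4.5]
opening: 0.121
finger_force: 78.9
```

Call:
{"op": "arm_command", "data": {"steps": [[0,0,0,-4,0],[0,0,0,-8,0],[0,0,0,-10.5,0],[0,-11.9,14.7,-10.5,0.87],[0,-11.9,14.7,-10.5,0.87],[0,-11.9,14.7,-10.5,0.87],[0,-11.9,14.7,-10.5,0.87],[0,-11.9,14.7,-10.5,0.87],[0,-11.9,14.7,-10.5,0.87],[0,-11.9,14.7,-10.5,0.87],[0,-11.9,14.7,-10.5,0.87]]}}

```text
time: 9.45
tcp_pos: [580.9, 33.7, 200.8]
eef_rot: [-3.141, -0.0, 2.704]
wrist_force: [-0.3, -0.5, -1.6]
opening: 0.118
finger_force: 78.8
```

```bash
python3 - <<'E'
from h import *
s=ctrl.state();print(s["tcp_pos"],s["eef_rot"],s["joint_positions"].round(2))
W=cam("wrist")
cv2.imwrite("pics/w4.png",cv2.resize(W["bgr"][110:360,195:445],None,fx=2.4,fy=2.4,interpolation=cv2.INTER_CUBIC))
a=np.array([0,np.pi/2,np.pi,-np.pi/2])-0.445
print("rim outer",(proj(W,np.c_[581+37*np.cos(a),34+37*np.sin(a),66+0*a])-[195,110])*2.4)
print("white/yel/red",(proj(W,[(581+44.5*np.cos(t),34+44.5*np.sin(t),49) for t in(-.445,-.445+np.pi,-.445+np.pi*.75,-.445+np.pi/2,-.445-np.pi/2)])-[195,110])*2.4)
z=s["tcp_pos"][2]-64.8-13;t=s["tcp_pos"]
print("cap disc centre, ends",(proj(W,[(t[0]+r*np.cos(s["eef_rot"][2]),t[1]+r*np.sin(s["eef_rot"][2]),z) for r in(0,32,-32)])-[195,110])*2.4)
E
```

```text
[580.91165526  33.74904146 200.78828246] [-3.14131117e+00 -4.98237580e-04  2.70416466e+00] [ 0.06  0.15  0.04  1.47 -0.    0.5 ]
rim outer [[290.30414074 364.83267484]
 [420.80971448 250.28973651]
 [292.00333337 121.54702815]
 [161.33966458 248.6213347 ]]
white/yel/red [[290.26468895 359.06860228]
 [292.1750368   84.15353837]
 [398.93429093 129.26209406]
 [436.39468431 230.4788147 ]
 [145.84638419 228.59844591]]
cap disc centre, ends [[289.61282913 344.95680779]
 [289.35337718 202.6108957 ]
 [289.84330934 471.363968  ]]
```

View pics/w4.png

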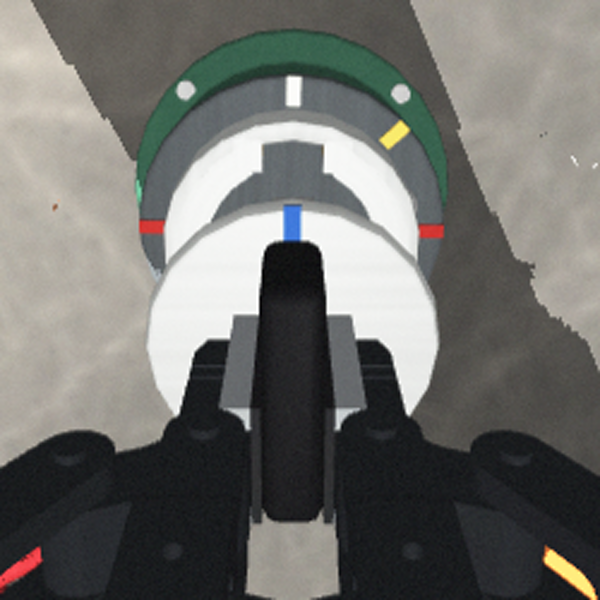

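The view shows the slot at (293,160), the white mark at (293,91) and the cap's pointer at (292,222). They line up within about 1 mm, and the cap rim matches the prediction, so I'll lower it in.

Call:
{"op": "arm_command", "data": {"steps": [[0,0,0,2,0],[0,0,0,3.4,0],[0,0,0,3.9,0],[0,0,0,4.3,0],[0,0,0,4.7,0],[0,0,0,5.0,0],[0,0,0,5.1,0],[0,0,0,5.1,0]]}}

```text
time: 10.3
tcp_pos: [581.1, 33.9, 150.2]
eef_rot: [3.141, 0.0, 2.701]
wrist_force: [-0.3, -0.5, -2.9]
opening: 0.12
finger_force: 78.8
```

Call:
{"op": "arm_command", "data": {"steps": [[0,0,0,0.1,0],[0,0,0,0.2,0],[0,0,0,0.3,0],[0,0,0,0.3,0]]}}

```text
time: 10.7
tcp_pos: [581.1, 33.9, 149.8]
eef_rot: [3.141, 0.002, 2.701]
wrist_force: [-7.2, -0.4, 15.8]
opening: 0.121
finger_force: 81.3
```

Call:
{"op": "arm_command", "data": {"steps": [[0,0,0,-0.1,0.0],[0,0,0,-0.1,0.1],[0,0,0,-0.1,0.2],[0,0,0,-0.1,0.3],[0,0,0,-0.1,0.4],[0,0,0,-0.1,0.5],[0,0,0,-0.1,0.6],[0,0,0,-0.1,0.7],[0,0,0,-0.1,0.76],[0,0,0,-0.1,0.79],[0,0,0,-0.1,0.79],[0,0,0,-0.1,0.79]]}}

```text
time: 11.9
tcp_pos: [581.4, 33.5, 149.8]
eef_rot: [3.14, 0.001, 1.91]
wrist_force: [-2.8, -2.8, 9.0]
opening: 0.119
finger_force: 80.3
```

```bash
python3 - <<'E'
from h import *
s=ctrl.state();print(s["tcp_pos"],s["eef_rot"],s["wrist_force"],s["torque"],s["joint_positions"].round(2))
W=cam("wrist");cv2.imwrite("pics/w5raw.png",W["bgr"])
cv2.imwrite("pics/w5.png",cv2.resize(W["bgr"][110:360,195:445],None,fx=2.4,fy=2.4,interpolation=cv2.INTER_CUBIC))
E
```

```text
[581.39147239  33.4769549  149.77387717] [3.13989518e+00 1.41588889e-03 1.91036809e+00] [-2.82653075 -2.77354689  8.9539581 ] [-0.52399787  0.68598292  0.0062455 ] [ 0.06  0.16 -0.04  1.37 -0.    1.29]
```

View pics/w5.png

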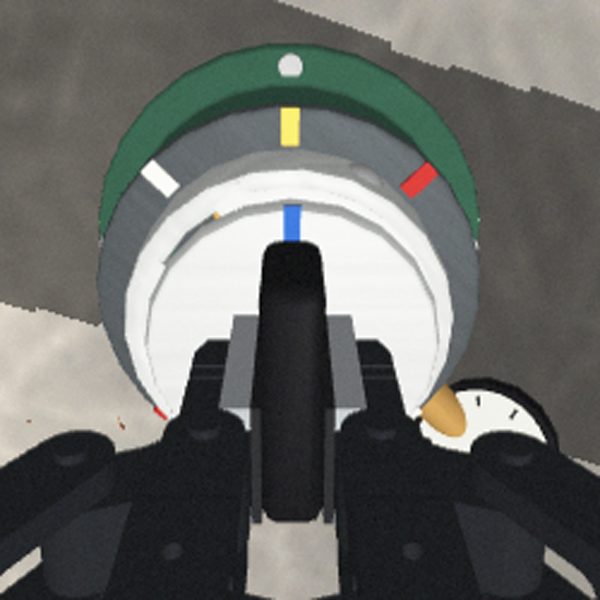

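The blue pointer (291,222) points at the yellow mark (290,126). Before handing in I'll check that the cap is flush, with predicted edges and the two outside views.

```bash
python3 - <<'E'
from h import *
s=ctrl.state();W=cam("wrist");A=cam("scene");B=cam("side")
t=s["tcp_pos"];y=s["eef_rot"][2];ux=np.array([np.cos(y),np.sin(y)])
def P(c,off,z):return np.r_[np.array(c)+np.array(off),z]
for z in(72,75,79):
    print(z,"disc top edge +x, ±y",(proj(W,[P(t[:2],ux*32.5,z),P(t[:2],[32.5*ux[1],-32.5*ux[0]],z),P(t[:2],[-32.5*ux[1],32.5*ux[0]],z)])-[195,110]).round(1)*2.4)
print("rim edge",(proj(W,[P((581,34),ux*37,66),P((581,34),[37*ux[1],-37*ux[0]],66),P((581,34),[-37*ux[1],37*ux[0]],66)])-[195,110])*2.4)
print("slot end",(proj(W,[(581+31*np.cos(2.697),34+31*np.sin(2.697),66)])-[195,110])*2.4)
def crop(c,p,w=26):
    x,v=map(int,proj(c,[p])[0]);return cv2.resize(c["bgr"][v-w:v+w,x-w:x+w],(400,400),interpolation=cv2.INTER_CUBIC)
w=cv2.resize(W["bgr"][185:235,240:300],(480,400),interpolation=cv2.INTER_CUBIC)
v=np.hstack([crop(A,(581,34,70)),crop(B,(581,34,70))])
out=np.zeros((600,800,3),np.uint8);out[:400]=v;out[400:,:240]=cv2.resize(w,(240,200));cv2.imwrite("pics/f.png",out)
print("z tcp",t,"jt",s["joint_torque"].round(3),"tq",s["torque"].round(3))
E
```

```text
72 disc top edge +x, ±y [[290.64 200.88]
 [442.32 345.12]
 [139.2  345.6 ]]
75 disc top edge +x, ±y [[290.64 205.44]
 [444.96 351.84]
 [136.56 352.32]]
79 disc top edge +x, ±y [[290.64 211.68]
 [448.8  361.44]
 [132.96 361.92]]
rim edge [[289.69255495 168.48961007]
 [456.83369629 329.6174928 ]
 [123.02940204 330.05273791]]
slot end [[186.73047484 237.19023294]]
z tcp [581.38695166  33.48885458 149.80154805] jt [ 1.5840e+00 -5.2134e+01  4.4087e+01 -1.4480e+00  6.7800e-01  2.0000e-03] tq [-0.543  0.66  -0.065]
```

View pics/f.png

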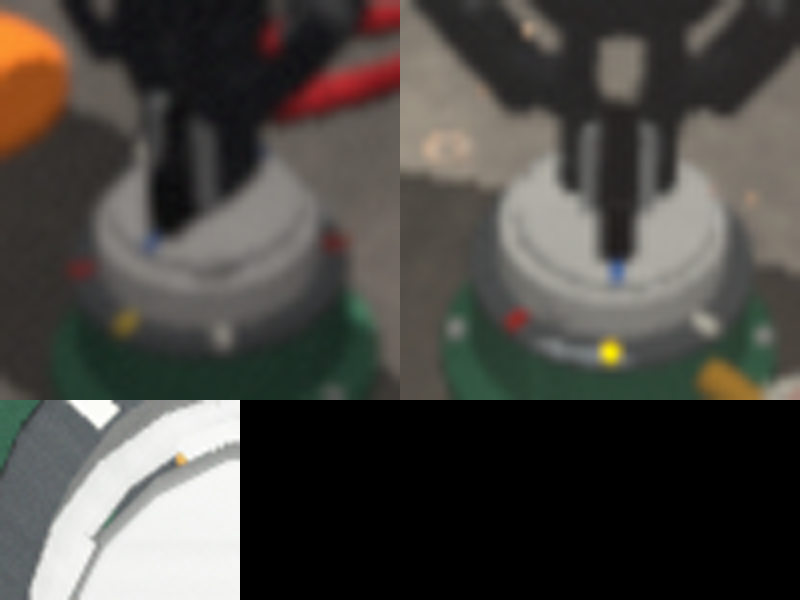

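The cap's disc is down on the rim: the disc edge fits z = 72–73, and the pointer is at yellow in both outside views. The vertical torque reads low, so I'll ease the push to see whether the collar spring shows.

Call:
{"op": "arm_command", "data": {"steps": [[0,0,0,-0.05,0],[0,0,0,-0.1,0],[0,0,0,-0.13,0],[0,0,0,-0.13,0]]}}

```text
time: 12.5
tcp_pos: [581.3, 33.5, 149.8]
eef_rot: [3.141, 0.001, 1.91]
wrist_force: [-0.9, -5.2, 5.5]
opening: 0.123
finger_force: 79.8
```

```bash
python3 - <<'E'
from h import *
for i in range(8):
    s=ctrl.state();print(s["tcp_pos"].round(2),s["eef_rot"][2].round(4),s["wrist_force"].round(1),s["torque"].round(3),s["joint_torque"][5].round(4));ctrl.camera("wrist")
E
```

```text
[581.34  33.54 149.8 ] 1.9105 [-0.9 -5.2  5.5] [-1.094 -0.01   0.033] 0.026
[581.34  33.56 149.82] 1.9105 [ 0.4 -4.9  4.7] [-1.015  0.003  0.011] 0.026
[581.36  33.55 149.84] 1.9105 [ 0.1 -5.1  4.7] [-1.003 -0.021  0.056] 0.0266
[581.34  33.52 149.83] 1.9105 [ 0.  -5.   5.6] [-1.043 -0.014  0.032] 0.0268
[581.34  33.53 149.84] 1.9104 [-0.7 -4.9  6.3] [-1.072 -0.003  0.04 ] 0.0268
[581.34  33.54 149.81] 1.9105 [-0.1 -5.8  5.1] [-1.089  0.052  0.026] 0.0268
[581.35  33.54 149.85] 1.9105 [ 0.2 -5.9  6.1] [-1.082 -0.009  0.008] 0.0267
[581.34  33.54 149.84] 1.9105 [ 0.7 -4.3  6.1] [-0.979  0.006  0.009] 0.0267
```

Call:
{"op": "arm_command", "data": {"steps": [[0,-0.06,0,0,0],[0,-0.1,0,0.03,0],[0,-0.1,0,0.06,0],[0,-0.1,0,0.06,0],[0,-0.1,0,0.06,0]]}}

```text
time: 13.4
tcp_pos: [581.4, 33.3, 149.8]
eef_rot: [3.141, -0.001, 1.911]
wrist_force: [-3.6, -0.5, 10.9]
opening: 0.121
finger_force: 80.6
```

```bash
python3 - <<'E'
from h import *
s=ctrl.state();print(s["tcp_pos"].round(2),s["eef_rot"].round(4),s["wrist_force"].round(1),s["torque"].round(3),s["joint_torque"][5].round(4),s["time"])
W=cam("wrist");b=W["bgr"];hsv=cv2.cvtColor(b,cv2.COLOR_BGR2HSV)
def cen(lo,hi,z):
    m=cv2.inRange(hsv[140:230,220:420],lo,hi);n,l,st,ce=cv2.connectedComponentsWithStats(m)
    i=1+st[1:,4].argmax();p=ce[i]+[220,140];return p.round(1),onz(W,[p],z)[0].round(1)
pb,B_=cen((95,100,80),(130,255,255),72);py,Y_=cen((22,90,120),(35,255,255),49)
print(pb,B_,py,Y_)
for P in(B_,Y_):print(np.arctan2(P[1]-34,P[0]-581),np.hypot(P[1]-34,P[0]-581))
E
```

```text
[581.38  33.34 149.77] [ 3.1406e+00 -7.0000e-04  1.9111e+00] [-3.6 -0.5 10.9] [-0.148  0.761 -0.014] 0.0079 13.4
[316.  202.8] [571.9  59.7  72. ] [315.5 162.4] [566.6  73.9  49. ]
1.9111062348959795 27.263528751795878
1.9171504166559223 42.418981600222324
```

The cap is flush, held with a light push, and the pointer is within 0.4° of the yellow mark. I'll hand it in.

```bash
python3 -c "
from rig import ctrl
print(ctrl.finish_job())"
```

```text
the job is handed in; nothing more can be done
None
```

I handed the job in at about 13.4 s: the dust cap is seated in the grey tin, and the radiator cap is flush in the neck at half-turn (pointer within about 0.4° of the yellow mark), still gripped and lightly pressed.

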